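# Dim the slide viewer and hold its amber cover open at the mark

## Robot

A 6-joint arm with a two-finger parallel gripper is mounted at the origin on the work surface. World frame = base frame: x ahead of the robot, y to its left, z up, the work surface at z = 0. Lengths are in m, angles in rad, forces in N, time in s.
With the tool pointing down it reaches from about 0.35 to 0.775 m from the base axis. Payload 5.5 kg.
Tool frame: the origin (TCP) lies at the very end of the fingers, on their centre line; the grasp point (between the pads) lies 19 mm behind it (r.grasp_offset is the distance from the TCP to the grasp point, in m); y points along the fingers, x is the direction in which the jaws open and shut, and the axes are right-handed (so a half turn about y gives the same grasp; the last joint's range is limited). The gripper opens to 85 mm and grips with 20 to 120 N. Pads are 22 mm wide; open, the fingers measure 114 mm over their backs; the gripper's body (76 mm by 85 mm) begins 54 mm behind the grasp point. The pads swing forward as they close: fully open they stand 13 mm farther back than shut.
Start: joints at [1.15, 0.313, 0.046, 1.304, 0, 1.431], TCP at [0.159, 0.553, 0.231] pointing down, gripper open.
Joint ranges: [-2.76, 2.76], [-0.86, 1.69], [-1.03, 1.26], [-2.2, 2.34], [-1.47, 1.5], [-3.14, 3.14]. Speed limits (rad/s): [2.57, 2.57, 3.14, 3.14, 3.14, 3.14].

## Interface

Orientations are given as [roll, pitch, yaw] about the fixed x, y, z axes, in that order (R = Rz(yaw) Ry(pitch) Rx(roll)).
In Python, from bench import r, eyes, job gives the robot as it stands.
- The arm moves only by the tool step_arm, never from a script. Its argument "steps" is a list that holds one entry, the list of rows, each a list of 7 numbers: the shift along the tool's x, y, z in mm, then the turn, a rotation vector about the tool's x, y, z in rad, then the opening, from 0 (shut) to 1 (fully open). In form: [[[x, y, z, wx, wy, wz, grip], ...]]. A call has 1 to 5 rows; each row is the pose to reach, as a shift and turn from the pose commanded when the call began, along the tool's axes at that moment; what a row does not reach only later rows make up. A row lasts 1/10 s, in which the tool goes at most 50 mm and 8.59 degrees, less where a joint would pass 70% of its speed; a pose out of reach is approached as far as the arm can. A call with a gripper value outside its range is refused whole. The fingers move at their own pace and stop on an object; the grip force is fixed at half the most. Time passes only in rows, so rows that repeat a pose let the fingers close. It gives the time, the measured TCP pose, the force and the opening at its end, in the units of the state.
- r.sense(): the state, without advancing time (a new reading comes with each control period).
- eyes.read_camera(name): name is "scene" or "top" or "wrist"; returns a dict with "img" (420x560x3 uint8, red, green, blue), "depth" (420x560 float32, m along the optical axis (not along the pixel's ray), 0 where there is no reading), "camera_matrix" (3x3 intrinsics, pixels), "rvec" (rotation vector, rad) and "tvec" (3), from world to camera coordinates, as OpenCV has them; the wrist camera has in their place "T_tool_cam" (4x4, takes a point from camera to tool coordinates, whose origin is the TCP and whose axes are the tool frame's). Camera axes: x right, y down, z forward; pixel columns grow to the right and rows downward; lengths in m; the calibration is good to about 2 mm. A picture is of the moment at which its call begins: read the wrist's pose just before it.
- job.close_job(): hands the job in, once; it reports no verdict.
The state is a dict: "clock": time; "q": joint angles; "qd": joint speeds; "joint_efforts": joint torques, N m; "eef_pos": TCP position; "tcp_rot": TCP orientation; "ft_force": force on the tool from outside, world axes, zero at the start; "ft_torque": the same for the moment, N m; "finger_gap": opening from 0.0 (shut) to 1.0 (fully open).
Only numpy, scipy, OpenCV 4.12 (cv2) and the standard library are available. Lean on these libraries where they do the work, as an engineer would, in place of code of your own. Each camera call takes 0.05 s, during which the arm holds its last target.

## Task

With the amber cover of the slide viewer still shut, turn the black lamp knob on the control unit down (counterclockwise seen from above) until its white pointer meets the green index mark. Then lift the cover by its red ball until the white pin on the cover's edge is level with the green clip on the steel arc, and finish while still holding it there with the gripper, for it falls shut when let go. Leave the green marks and the other things on the bench where they are.

Things in the scene. Friction and masses are not known exactly. Their poses are not given: they have to be found in the camera images.
- viewer: slide viewer fixed to the bench: an ivory light box 220 (x) x 260 (y) x 55 mm high, origin under its centre; its x axis points from the ball side to the hinge side, z up. Its amber cover lies shut on top; a thin steel arc of radius 190 mm about the hinge line stands upright beside the box, 152 mm from its centre on its +y side
- cover (a joint): opening angle of the cover in rad: 0 shut and level, growing as the ball side rises; stop at 1.35. The cover is a plate 215 x 250 x 6 mm with a black frame, about 0.3 to 0.55 kg, on a free hinge along the viewer's y axis: it falls shut when let go
- cover_hinge (a point): point on the hinge line of the cover, midway along it, 65 mm above the bench, 105 mm towards +x from the viewer's centre. Its axes turn with the cover (as built: those of the viewer)
- cover_ball (a point): centre of the red ball handle, diameter 28 mm, on a 10 mm thick stem in front of the middle of the cover's free edge, 255 mm from the hinge line its centre 40 mm beyond the edge of the plate, in the plane of the cover; 65 mm above the bench when shut. Its axes turn with the cover; the ball can turn between gripper pads as the cover swings
- cover_pin (a point): tip of the white pin, 8 mm thick, on the +y edge of the cover, 190 mm from the hinge line; its x axis lies in the plane of the cover, square to the hinge line
- mark (a joint): angle of the green clip on the arc, in rad, on the same scale as joint cover: the pin is level with the clip when both joints are equal. The clip sits tight
- mark_clip (a point): inner end of the green clip (34 x 24 x 8 mm, lengthwise radial) on the arc, 190 mm from the hinge line; its x axis is radial to the hinge line
- driver: lamp control unit fixed to the bench: an ivory box with green band, 170 (x) x 150 (y) x 60 mm high, origin under its centre; the knob stands on the middle of its top
- lamp (a joint): angle of the lamp knob in rad, 0 to 2.4, growing clockwise seen from above; at 0 its pointer points along the control unit's -x. It turns lightly (about 0.04 N m) and stays where it is left
- lamp_grip (a point): point on the knob's vertical axis at the height to grip, 92 mm above the bench, 10 mm below the knob's top. The grip is an upright bar 44 mm long, 14 mm thick, 32 mm tall, on a disc of diameter 46 mm whose top is 72 mm above the bench. The bar runs along this point's x axis, the white pointer is at the -x end
- index (a joint): angle of the green index mark round the knob in rad, on the same scale as joint lamp: the pointer meets the mark when both are equal. It sits tight
- index_mark (a point): centre of the green index mark on the aluminium ring round the knob (ring diameter 92 mm, top 63 mm above the bench), 36 mm from the knob's axis; the mark lies towards this frame's -x from the axis
- tube_rack: blue tube rack, 100 x 190 x 45 mm, origin under its centre; a bystander
- bottle: clear bottle with blue cap, diameter 84, height 190 mm, origin under its centre; a bystander
- jar: amber jar with white cap, diameter 70, height 100 mm, origin under its centre; a bystander
- tip_box: purple box with clear lid, 85 x 120 x 60 mm, origin under its centre; a bystander
- tape_roll: roll of paper tape lying flat, diameter 90, height 30 mm, origin under its centre; a bystander
- metal_block: aluminium tube block, 100 x 80 x 55 mm, origin under its centre; a bystander
- pipette: grey and white pipette lying on the bench along its x axis, 240 mm long and 26 mm high, origin under its middle; a bystander

How it is judged:
By the outcome, as a careful person would: the job done as asked, in the order asked, and still so for the second after the job is handed in, while the arm keeps its last pose, push and grip.
It also fails if it takes over 45 s, if anything falls off the work surface, if the arm or the gripper's body presses on something with over 40 N, if the wrist force passes 120 N, or if a joint passes its speed limit or range.

## Working session

There is one attempt and no reset: what is moved stays moved. The work goes in short steps, Python scripts to look and compute and a tool call to move; the robot and the scene stay as the last step left them, time stands still between calls to the robot, and variables do not carry over. Pictures are saved under pics/ and viewed, and the job is handed in when it is done.

Besides the shell and the picture viewer there is one more tool, called after "Request:" as name(argument=value, ...) on one line, values as JSON. step_arm: Moves the arm, as the interface text tells. Its arguments: {"type":"object","properties":{"steps":{"type":"array","items":{"type":"array","items":{"type":"array","items":{"type":"number"}}}}},"required":["steps"]}

```bash
ls; mkdir -p pics; cat > h.py <<'E'
import numpy as np, cv2, pickle
from scipy.spatial.transform import Rotation as R
from bench import r, eyes, job
def snap(n,tag):
    s=r.sense(); c=eyes.read_camera(n); c['s']=s
    pickle.dump(c,open(f'{tag}.pkl','wb'))
    cv2.imwrite(f'pics/{tag}.png',c['img'][:,:,::-1]); return c
def load(tag): return pickle.load(open(f'{tag}.pkl','rb'))
def cam2world(c):
    if 'rvec' in c:
        Rm=cv2.Rodrigues(np.array(c['rvec'],float))[0]; t=np.array(c['tvec'],float).ravel()
        return Rm.T, -Rm.T@t
    s=c['s']; Rt=R.from_euler('xyz',s['tcp_rot']).as_matrix(); T=np.array(c['T_tool_cam'])
    return Rt@T[:3,:3], Rt@T[:3,3]+np.array(s['eef_pos'])
def pt(c,u,v,z=None):
    K=np.array(c['camera_matrix']); A,o=cam2world(c)
    d=np.array([(u-K[0,2])/K[0,0],(v-K[1,2])/K[1,1],1.])
    if z is None: k=c['depth'][int(round(v)),int(round(u))]
    else: k=(z-o[2])/(A@d)[2]
    return o+A@d*k
def crop(c,u0,v0,u1,v1,f,name):
    im=c['img'][v0:v1,u0:u1,::-1]; cv2.imwrite(f'pics/{name}.png',cv2.resize(im,None,fx=f,fy=f,interpolation=cv2.INTER_CUBIC))
E
python3 - <<'E'
from h import *
print(r.sense(), r.grasp_offset)
snap('scene','s0'); snap('top','t0'); snap('wrist','w0')
E
```

```text
pics
{'clock': 0.0, 'q': array([ 1.15041309e+00,  3.14017983e-01,  4.49780332e-02,  1.30358067e+00,
       -3.82391116e-05,  1.43118615e+00]), 'qd': array([ 0.00106354, -0.00029334, -0.00105207, -0.0006152 ,  0.00010348,
        0.00231377]), 'joint_efforts': array([ 1.84572651e-03, -4.80619740e+01,  2.98536408e+01,  1.92646973e-02,
       -2.23273641e-04, -5.35877689e-06]), 'eef_pos': array([0.15914966, 0.55201108, 0.23039847]), 'tcp_rot': array([-1.57058033,  0.00181186,  1.29002349]), 'ft_force': array([-0.22493057,  0.67311893, -0.54728276]), 'ft_torque': array([0.01946447, 0.02840578, 0.01483682]), 'finger_gap': 1.001843949169107} 0.0187
```

View pics/s0.png

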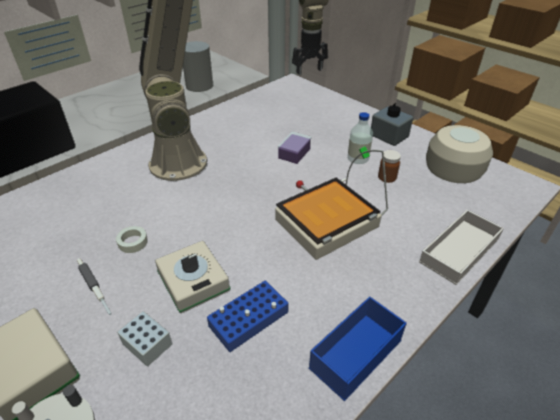

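View pics/t0.png

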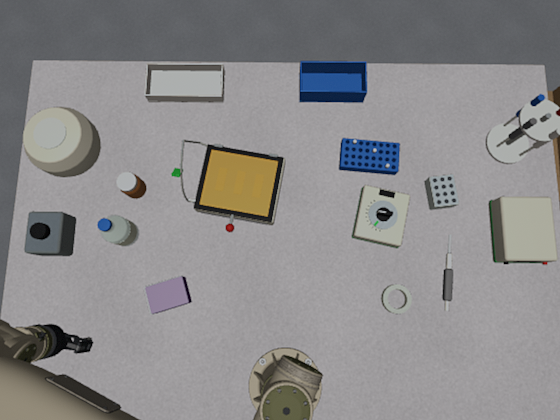

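View pics/w0.png

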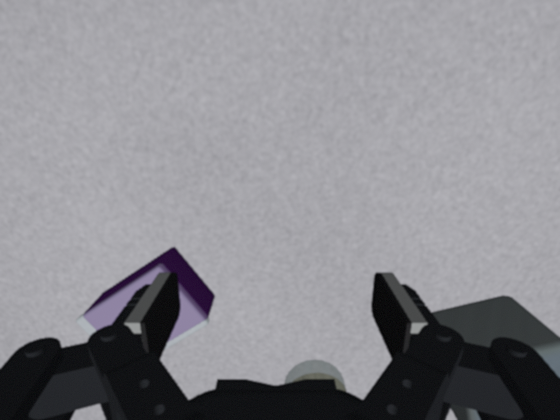

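The top view shows the viewer at about (240,185), its ball at (230,228), the clip at (177,173), and the knob at (383,214). I'll enlarge these.

```bash
python3 - <<'E'
from h import *
c=load('t0'); crop(c,340,170,420,255,7,'t0k'); crop(c,160,130,300,240,5,'t0v')
s=load('s0'); crop(s,260,130,410,260,5,'s0v')
print(pt(c,383,214,.1),pt(c,383,214),pt(c,230,228,.065),pt(c,230,228),pt(c,177,173))
print(pt(s,300,184))
E
```

```text
[ 0.51407298 -0.29459495  0.1       ] [ 0.51347575 -0.29384561  0.10318448] [0.47116309 0.17494741 0.065     ] [0.46892578 0.17320433 0.07981703] [0.60736426 0.31523195 0.2053622 ]
[0.48622211 0.17008405 0.07614453]
```

View pics/t0k.png

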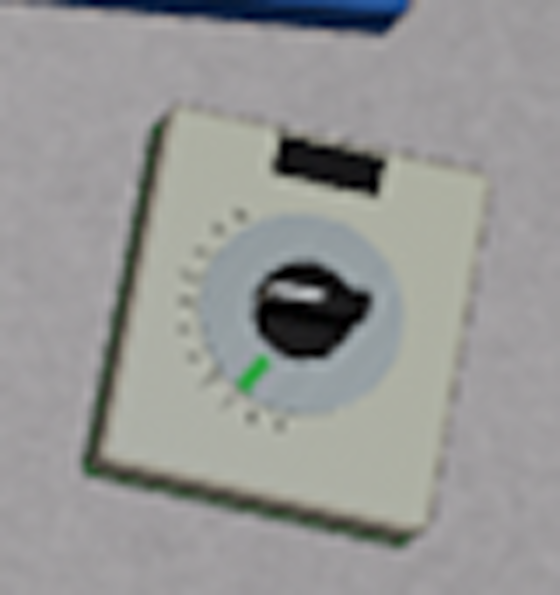

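View pics/t0v.png

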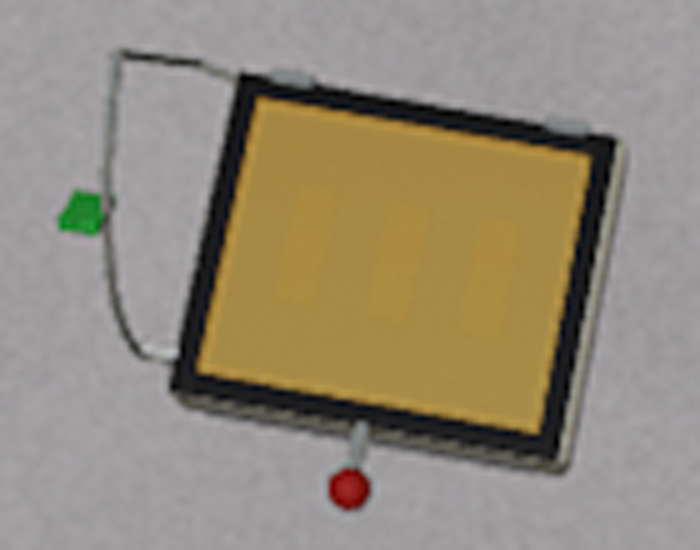

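View pics/s0v.png

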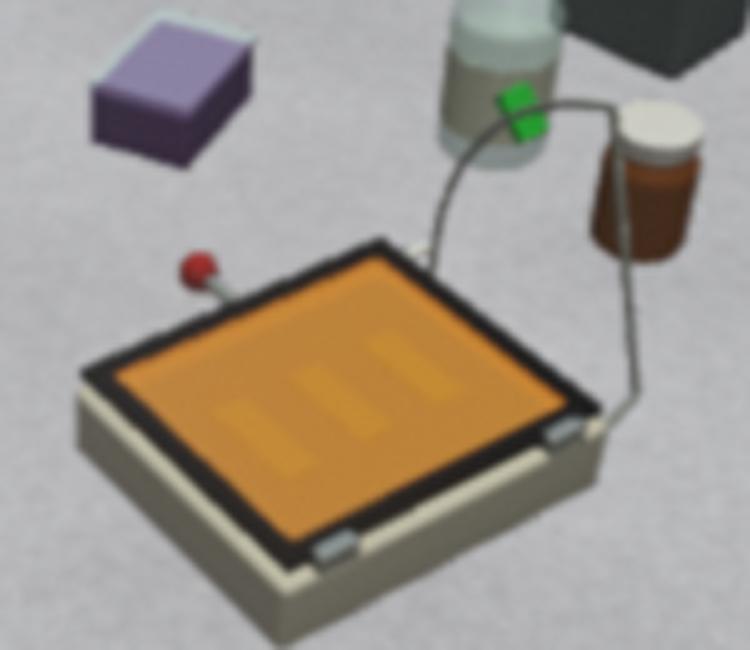

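The knob's white end lies to the left and the green index mark is at lower left. I'll move over the knob for a closer look.

```bash
cat >> h.py <<'E'
def rel(p,Rt,s=None):
    s=s or r.sense(); R0=R.from_euler('xyz',s['tcp_rot'])
    d=R0.inv().apply(np.array(p)-np.array(s['eef_pos']))*1000
    w=(R0.inv()*Rt).as_rotvec(); return np.round(d,1),np.round(w,3)
def down(yaw): return R.from_euler('xyz',[-np.pi/2,0,yaw])
E
python3 - <<'E'
from h import *
print(rel((.49,-.294,.26),down(0)))
print(load('w0')['T_tool_cam'])
E
```

```text
(array([-721.3,  -28.5, -552.3]), array([ 1.00e-03,  1.29e+00, -1.00e-03]))
[[ 9.99999525e-01  2.48916736e-04 -9.42073886e-04  1.08649239e-04]
 [ 9.72774399e-04 -3.10916666e-01  9.50436679e-01 -1.43542195e-01]
 [-5.63268758e-05 -9.50437144e-01 -3.10916760e-01  8.03786002e-02]
 [ 0.00000000e+00  0.00000000e+00  0.00000000e+00  1.00000000e+00]]
```

Request:
step_arm(steps=[[[0,-30,0,0,0,0,1],[-721,-30,-552,0,1.29,0,1],[-721,-30,-552,0,1.29,0,1],[-721,-30,-552,0,1.29,0,1],[-721,-30,-552,0,1.29,0,1]]])

```text
clock: 0.65
eef_pos: [0.2322, 0.3645, 0.261]
tcp_rot: [-1.571, 0.0, 0.685]
ft_force: [1.3, 0.3, 1.0]
finger_gap: 1.001
```

```bash
python3 - <<'E'
from h import *
print(rel((.514,-.294,.26),down(0)),r.sense()['eef_pos'],r.sense()['q'])
E
```

```text
(array([-198.4,    1.2, -688.2]), array([ 0.   ,  0.685, -0.   ])) [0.23224848 0.36449261 0.26099091] [ 8.17483436e-01  2.80859088e-02 -2.27675071e-01  1.31517950e+00
 -2.45760012e-04  1.70335865e+00]
```

Request:
step_arm(steps=[[[-200,0,-690,0,0.685,0,1],[-200,0,-690,0,0.685,0,1],[-200,0,-690,0,0.685,0,1],[-200,0,-690,0,0.685,0,1],[-200,0,-690,0,0.685,0,1]]])

```text
clock: 1.15
eef_pos: [0.3315, 0.1349, 0.2614]
tcp_rot: [-1.57, -0.001, 0.001]
ft_force: [1.7, 0.9, 0.2]
finger_gap: 1.0
```

```bash
python3 - <<'E'
from h import *
print(rel((.514,-.294,.26),down(0)),r.sense()['eef_pos'],r.sense()['q'])
E
```

```text
(array([ 182.3,    1.4, -429. ]), array([-0.   ,  0.001,  0.001])) [0.33147676 0.13492575 0.26139598] [ 1.60960148e-01 -1.20389422e-01 -3.66519292e-01  1.32380065e+00
  1.90609883e-04  1.73116389e+00]
```

Request:
step_arm(steps=[[[182,0,-429,0,0,0,1],[182,0,-429,0,0,0,1],[182,0,-429,0,0,0,1],[182,0,-429,0,0,0,1],[182,0,-429,0,0,0,1]]])

```text
clock: 1.65
eef_pos: [0.4304, -0.0951, 0.2613]
tcp_rot: [-1.571, -0.0, 0.004]
ft_force: [0.8, 0.8, 0.3]
finger_gap: 1.0
```

```bash
python3 - <<'E'
from h import *
print(rel((.514,-.294,.26),down(0)),r.sense()['eef_pos'],r.sense()['q'])
E
```

```text
(array([  82.8,    1.3, -199.3]), array([-0.   ,  0.004,  0.   ])) [ 0.43035383 -0.09508537  0.26127218] [-4.00216111e-01  4.42765047e-02 -2.10058835e-01  1.31617235e+00
  3.39494683e-04  1.16629770e+00]
```

Request:
step_arm(steps=[[[83,0,-199,0,0,0,1],[83,0,-199,0,0,0,1],[83,0,-199,0,0,0,1],[83,0,-199,0,0,0,1],[83,0,-199,0,0,0,1]]])

```text
clock: 2.15
eef_pos: [0.5151, -0.296, 0.2596]
tcp_rot: [-1.571, 0.0, 0.001]
ft_force: [0.2, 0.5, -0.3]
finger_gap: 0.999
```

```bash
python3 - <<'E'
from h import *
c=snap('wrist','w1'); print(c['s']['eef_pos'],c['s']['tcp_rot'],c['s']['q'])
crop(c,140,100,420,310,2.8,'w1c')
E
```

```text
[ 0.51510162 -0.29603287  0.25958391] [-1.57124618e+00  3.86437468e-04  1.46946235e-03] [-6.56378370e-01  3.46309178e-01  1.61408698e-01  1.38592659e+00
 -5.92245515e-04  9.12948417e-01]
```

View pics/w1c.png

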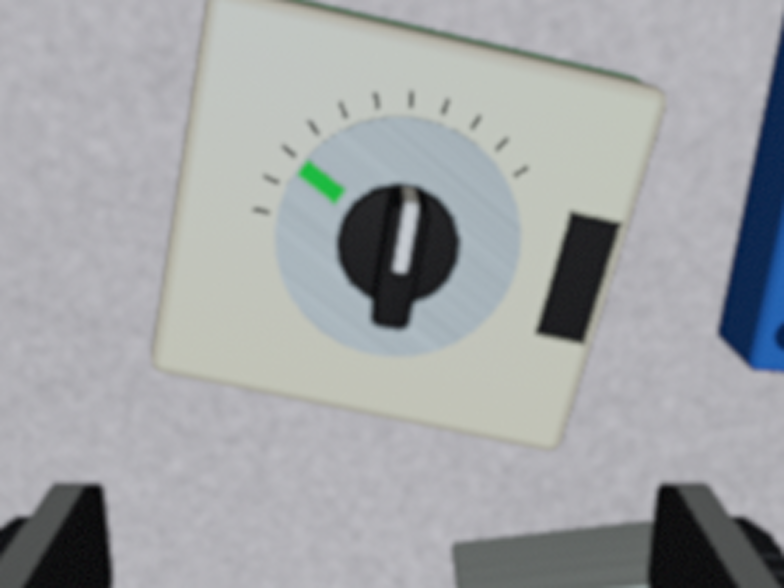

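The wrist crop shows the ring centre at (398,236), the green mark at (322,181), and the white pointer running from (400,270) to (411,198), so its tip is up.

```bash
python3 - <<'E'
from h import *
c=load('w1')
P=lambda u,v,z: pt(c,140+(u+.5)/2.8-.5,100+(v+.5)/2.8-.5,z)
ce=P(398,236,.063); m=P(322,181,.063); m1=P(307,170,.063);m2=P(340,195,.063)
a=P(400,268,.102); b=P(411,198,.102)
# bar bottom end, and bar edges
e1=P(391,315,.102)
corners=[P(207,0,.06),P(664,92,.06),P(556,447,.06),P(154,366,.06)]
print(ce,m,a,b,e1); print(np.mean(corners,0),corners)
ang=lambda v: np.degrees(np.arctan2(v[1],v[0]))
print('mark',ang(m-ce),ang(m1-m2),'ptr',ang(b-a),ang(b-e1),np.linalg.norm((b-e1)), np.linalg.norm(m-ce))
print(((b+e1)/2))
g=c['img'].astype(int)
mask=((g[:,:,1]>g[:,:,0]+60)&(g[:,:,1]>g[:,:,2]+60)).astype(np.uint8)
ys,xs=np.nonzero(mask[100:310,140:420]); print(len(xs)); mm=pt(c,xs.mean()+140,ys.mean()+100,.063); print(mm,ang(mm-ce))
E
```

```text
[ 0.52110368 -0.29977128  0.063     ] [ 0.49313853 -0.27914558  0.063     ] [ 0.52110312 -0.30111542  0.102     ] [ 0.52449536 -0.27742629  0.102     ] [ 0.518184   -0.31767726  0.102     ]
[ 0.52037065 -0.30127563  0.06      ] [array([ 0.45406048, -0.21626291,  0.06      ]), array([ 0.61608368, -0.24736044,  0.06      ]), array([ 0.58585451, -0.38824266,  0.06      ]), array([ 0.42548394, -0.35323653,  0.06      ])]
mark 143.5893681965422 142.3052760230979 ptr 81.85075803139182 81.0885825346675 0.040742781043102964 0.03474865424310738
[ 0.52133968 -0.29755178  0.102     ]
98
[ 0.49263924 -0.27928868  0.063     ] 144.26175034822515
```

```bash
python3 - <<'E'
from h import *
print(rel((.521,-.299,.077),down(-.15)))
E
```

```text
(array([  5.9, 182.3,  -2.5]), array([ 0.001,  0.151, -0.001]))
```

Request:
step_arm(steps=[[[6,40,-3,0,0.15,0,0.6],[6,85,-3,0,0.15,0,0.6],[6,130,-3,0,0.15,0,0.6],[6,165,-3,0,0.15,0,0.6],[6,182,-3,0,0.15,0,0.6]]])

```text
clock: 2.7
eef_pos: [0.5176, -0.2921, 0.0752]
tcp_rot: [-1.567, 0.006, -0.145]
ft_force: [-0.7, 0.6, -1.0]
finger_gap: 0.603
```

```bash
python3 - <<'E'
from h import *
c=snap('wrist','w2'); print(c['s']['eef_pos'],c['s']['tcp_rot'],c['s']['q'],c['s']['ft_force'])
E
```

```text
[ 0.51761191 -0.29206272  0.07518466] [-1.56744022  0.00574127 -0.14462421] [-6.48818422e-01  4.43751352e-01 -1.56992224e-01  9.76700937e-01
  1.64891645e-04  1.06661121e+00] [-0.73557023  0.56588943 -1.04834212]
```

View pics/w2.png

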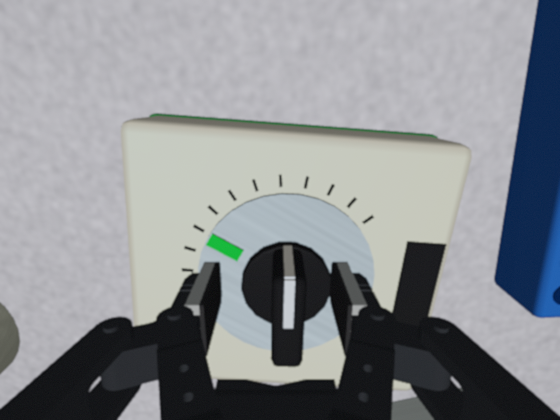

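Request:
step_arm(steps=[[[0,0,0,0,0,0,0.6],[0,0,0,0,0,0,0.6]]])

```text
clock: 2.95
eef_pos: [0.5208, -0.2946, 0.0806]
tcp_rot: [-1.571, -0.001, -0.145]
ft_force: [0.1, -0.2, 0.1]
finger_gap: 0.603
```

```bash
python3 - <<'E'
from h import *
print(rel((.521,-.299,.077),down(-.15)))
E
```

```text
(array([ 0.8,  3.6, -4.3]), array([0.001, 0.005, 0.001]))
```

Request:
step_arm(steps=[[[1,3,-4,0,0.005,0,0.6],[1,3,-4,0,0.005,0,0.6],[1,3,-4,0,0.005,0,0.0],[1,3,-4,0,0.005,0,0.0],[1,3,-4,0,0.005,0,0.0]]])

```text
clock: 3.45
eef_pos: [0.5218, -0.2988, 0.0769]
tcp_rot: [-1.571, -0.003, -0.15]
ft_force: [3.7, 0.6, 2.1]
finger_gap: 0.156
```

Request:
step_arm(steps=[[[0,0,0,0,0,0,0.0],[0,0,0,0,0,0,0.0]]])

```text
clock: 3.65
eef_pos: [0.5218, -0.2988, 0.077]
tcp_rot: [-1.571, -0.003, -0.15]
ft_force: [4.7, 0.2, 2.0]
finger_gap: 0.149
```

```bash
python3 - <<'E'
from h import *
c=snap('wrist','w3'); print(c['s'])
crop(c,100,90,480,400,2,'w3c')
E
```

```text
{'clock': 3.65, 'q': array([-6.54043406e-01,  4.47397052e-01, -1.46318711e-01,  9.74716043e-01,
        1.00649899e-03,  1.06635661e+00]), 'qd': array([-1.32457667e-03,  8.08415198e-04, -7.62562691e-04,  9.32360774e-04,
       -4.90110581e-05, -3.21859081e-04]), 'joint_efforts': array([-1.77075885e+00, -5.08295560e+01,  2.43814498e+01,  1.20447982e+00,
       -9.16555636e-01, -1.61081128e-02]), 'eef_pos': array([ 0.52176572, -0.29880449,  0.07696108]), 'tcp_rot': array([-1.57105801, -0.00255647, -0.14960216]), 'ft_force': array([4.74027188, 0.15179231, 2.04746189]), 'ft_torque': array([ 0.18773528, -0.75074863,  0.00254694]), 'finger_gap': 0.1491640663985839}
```

View pics/w3c.png

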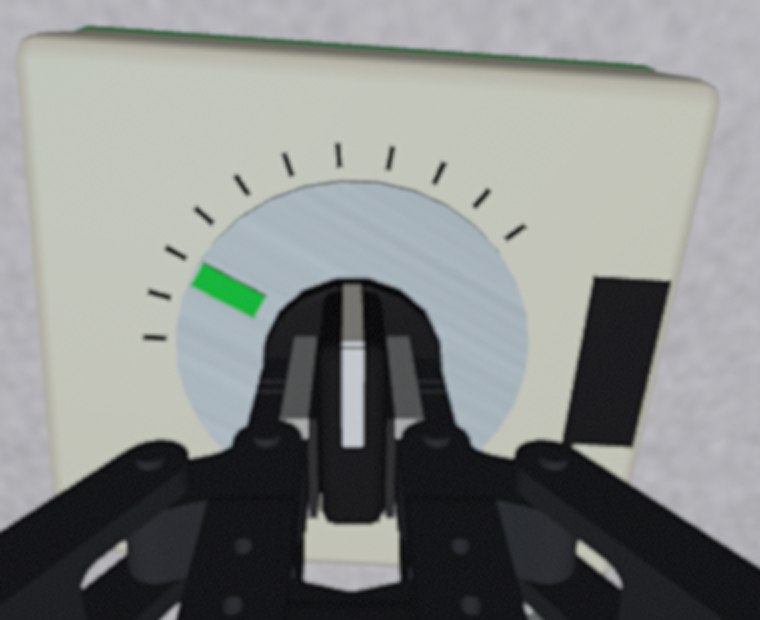

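Gripped squarely. The mark runs from (205,275) to (262,305) in the crop. I'll refine the angle of the mark.

```bash
python3 - <<'E'
from h import *
c=load('w3')
P=lambda u,v,z: pt(c,100+(u+.5)/2-.5,90+(v+.5)/2-.5,z)
ring=np.array([P(u,v,.063)[:2] for u,v in [(177,335),(529,345),(352,180),(240,215),(455,212),(195,268),(510,270)]])
A=np.c_[2*ring,np.ones(len(ring))]; x=np.linalg.lstsq(A,(ring**2).sum(1),rcond=None)[0]
ce=x[:2]; print('centre',ce,'rad',np.sqrt(x[2]+ce@ce))
ang=lambda v: np.degrees(np.arctan2(v[1],v[0]))
g=c['img'].astype(int); mask=((g[:,:,1]>g[:,:,0]+60)&(g[:,:,1]>g[:,:,2]+60))
ys,xs=np.nonzero(mask[180:260,180:250]); m=pt(c,xs.mean()+180,ys.mean()+180,.063)[:2]
q=np.array([pt(c,x_+180,y_+180,.063)[:2] for x_,y_ in zip(xs,ys)]); u=np.linalg.svd(q-q.mean(0))[2][0]
print(m,ang(m-ce),'axis',ang(u), 'from tcp',ang(m-np.array(c['s']['eef_pos'][:2])))
for i,(u_,v_) in enumerate([(153,338),(159,294),(175,252),(204,215),(242,185),(289,164),(338,155),(390,158),(440,173),(482,198),(515,232)]):
    print(i*.24,ang(P(u_,v_,.06)[:2]-ce)%360, 'box -x:',ang(P(u_,v_,.06)[:2]-ce)%360+np.degrees(i*.24))
print('ptr',ang(P(352,345,.102)[:2]-P(354,440,.102)[:2]), ang(P(352,345,.102)[:2]-ce))
E
```

```text
centre [ 0.52106058 -0.30150741] rad 0.045988162238020686
[ 0.49235654 -0.27951896] 142.54643665060587 axis -39.08099529782662 from tcp 146.74451754172466
0.0 168.6361712915877 box -x: 168.6361712915877
0.24 154.5507598767257 box -x: 168.30174695986545
0.48 140.71338380794944 box -x: 168.21535797422897
0.72 126.78611330335423 box -x: 168.0390745527735
0.96 112.95340526431076 box -x: 167.95735359686978
1.2 98.72612092059413 box -x: 167.4810563362929
1.44 85.24288976592399 box -x: 167.74881226476253
1.68 71.19549964118406 box -x: 167.45240922316236
1.92 56.93154979047292 box -x: 166.93944645559097
2.16 43.21389904022624 box -x: 166.97278278848407
2.4 29.395549488506525 box -x: 166.9054203199041
ptr 82.5313211531944 81.87907045276879
```

Request:
step_arm(steps=[[[-0.2,0,0,0,-0.1,0,0],[-0.4,0,-0.1,0,-0.22,0,0],[-0.7,0,-0.3,0,-0.34,0,0],[-1,0,-0.4,0,-0.46,0,0],[-1.2,0,-0.5,0,-0.58,0,0]]])

```text
clock: 4.2
eef_pos: [0.5201, -0.2991, 0.0769]
tcp_rot: [-1.572, -0.001, 0.435]
ft_force: [3.2, 1.1, 3.0]
finger_gap: 0.154
```

```bash
python3 - <<'E'
from h import *
s=r.sense();print(s['eef_pos'],s['tcp_rot'],s['ft_force'],s['ft_torque'],s['q'])
E
```

```text
[ 0.52014171 -0.29905997  0.0769273 ] [-1.57210084e+00 -1.35548313e-03  4.35269834e-01] [3.16225558 1.07380814 2.97870261] [ 0.12088615 -0.61402533 -0.04438024] [-6.55840880e-01  4.45661420e-01 -1.49192969e-01  9.74159097e-01
  6.00469648e-04  4.79687032e-01]
```

Request:
step_arm(steps=[[[-0.3,0,0,0,-0.12,0,0],[-0.6,0,0,0,-0.24,0,0],[-0.9,0,0.1,0,-0.36,0,0],[-1.2,0,0.1,0,-0.48,0,0],[-1.2,0,0.1,0,-0.48,0,0]]])

```text
clock: 4.7
eef_pos: [0.5191, -0.2999, 0.0769]
tcp_rot: [-1.573, -0.0, 0.91]
ft_force: [4.6, -0.5, 2.8]
finger_gap: 0.154
```

```bash
python3 - <<'E'
from h import *
c=snap('wrist','w4'); s=c['s'];print(s['eef_pos'],s['tcp_rot'],s['ft_force'],s['ft_torque'],s['q'])
crop(c,100,90,480,400,2,'w4c')
g=c['img'].astype(int); mask=((g[:,:,1]>g[:,:,0]+60)&(g[:,:,1]>g[:,:,2]+60))
ys,xs=np.nonzero(mask); print(xs.min(),xs.max(),ys.min(),ys.max(),len(xs))
k=(ys>130)&(ys<300);m=pt(c,xs[k].mean(),ys[k].mean(),.063); print(m, np.degrees(np.arctan2(m[1]+.3015,m[0]-.5211)))
E
```

```text
[ 0.5191138  -0.29994697  0.0769362 ] [-1.57322572e+00 -1.23018891e-04  9.10449578e-01] [ 4.55457748 -0.50945775  2.83705204] [-0.16077109 -0.87481152  0.09736051] [-6.57834417e-01  4.44415003e-01 -1.51168242e-01  9.72783391e-01
  1.16914718e-04  2.51262372e-03]
271 284 184 218 470
[ 0.49323138 -0.27901453  0.063     ] 141.1020820830543
```

View pics/w4c.png

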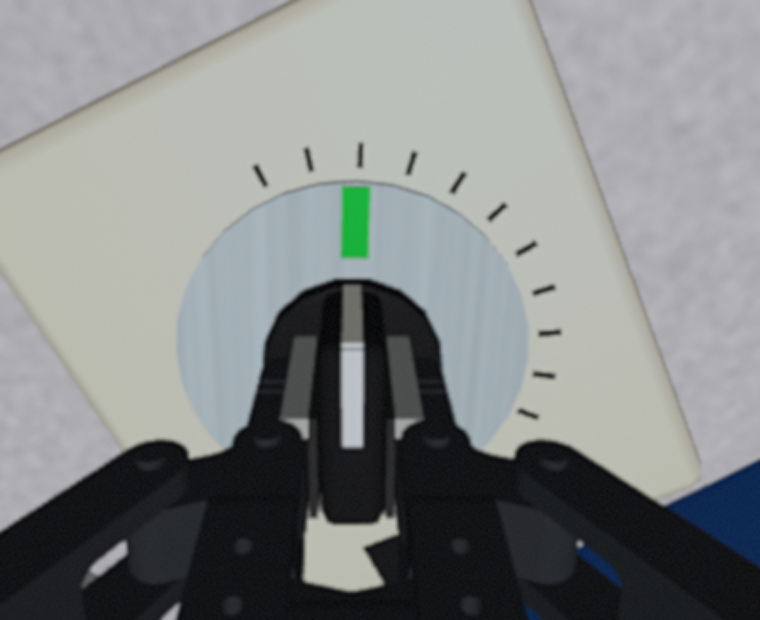

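The mark is about 3.5 px to the right of the pointer line, or roughly 1.3° of overshoot. I'll turn back slightly.

Request:
step_arm(steps=[[[0,0,0,0,0.022,0,0],[0,0,0,0,0.022,0,0]]])

```text
clock: 4.95
eef_pos: [0.5191, -0.2998, 0.0769]
tcp_rot: [-1.573, -0.0, 0.884]
ft_force: [5.2, -0.1, 3.3]
finger_gap: 0.153
```

```bash
python3 - <<'E'
from h import *
c=snap('wrist','w5'); s=c['s'];print(s['eef_pos'],s['tcp_rot'],s['ft_torque'])
crop(c,200,160,360,330,4,'w5c')
g=c['img'].astype(int); mask=((g[:,:,1]>g[:,:,0]+60)&(g[:,:,1]>g[:,:,2]+60))
ys,xs=np.nonzero(mask); print(xs.mean(),len(xs))
# ring left/right
E
```

```text
[ 0.51912048 -0.29984403  0.07690387] [-1.57308129e+00 -3.86866639e-04  8.84460187e-01] [-0.17688355 -0.99990309 -0.06310395]
275.30801687763716 474
```

View pics/w5c.png

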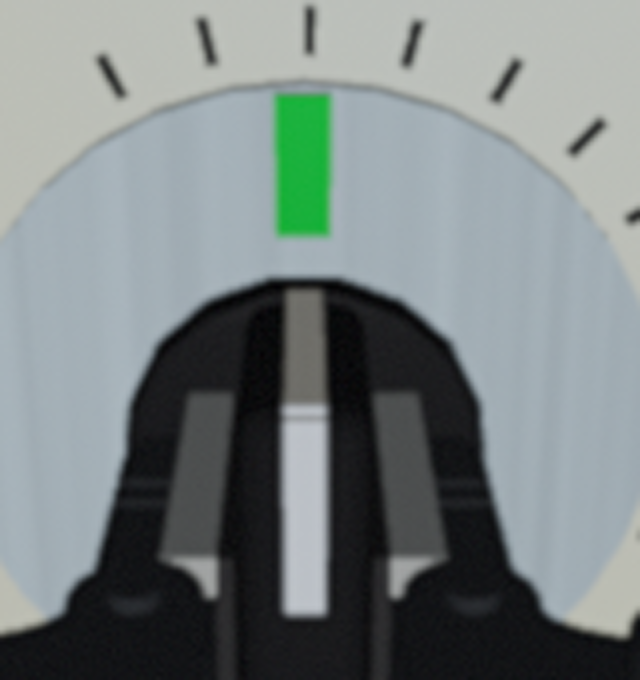

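Aligned to within about half a degree. I'll release, rise and check again.

Request:
step_arm(steps=[[[0,0,0,0,-0.004,0,0.5],[0,0,0,0,-0.004,0,0.5],[0,-20,0,0,-0.004,0,0.6],[0,-60,0,0,-0.004,0,0.6],[0,-100,0,0,-0.004,0,0.6]]])

```text
clock: 5.5
eef_pos: [0.5161, -0.2982, 0.1755]
tcp_rot: [-1.565, 0.001, 0.89]
ft_force: [0.5, -0.6, 0.2]
finger_gap: 0.601
```

Request:
step_arm(steps=[[[0,-45,0,0,0,0,0.6],[0,-60,0,0,0,0,0.6],[0,-60,0,0,0,0,0.6],[0,-60,0,0,0,0,0.6]]])

```text
clock: 5.9
eef_pos: [0.5173, -0.2989, 0.235]
tcp_rot: [-1.568, 0.0, 0.891]
ft_force: [-0.3, -1.2, -1.2]
finger_gap: 0.598
```

```bash
python3 - <<'E'
from h import *
c=snap('wrist','w6'); s=c['s'];print(s['eef_pos'],s['tcp_rot'])
crop(c,210,110,350,240,5,'w6c')
E
```

```text
[ 0.51731867 -0.29891807  0.23497056] [-1.56846381e+00  2.95608107e-04  8.91142762e-01]
```

View pics/w6c.png

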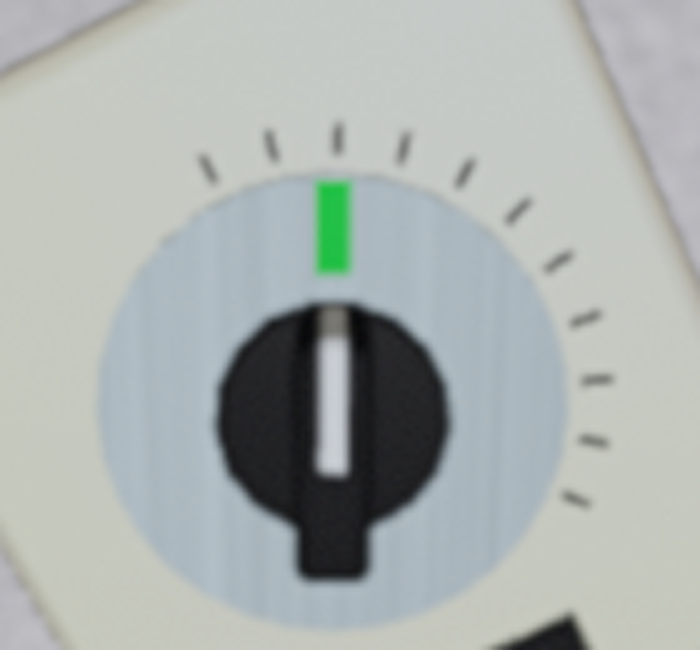

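The pointer and mark line up, at x=333 for both in the crop. Now the cover: fit the viewer's pose from the first pictures.

```bash
python3 - <<'E'
from h import *
from scipy.optimize import least_squares
t=load('t0'); s=load('s0')
T=lambda u,v,z: pt(t,160+(u+.5)/5-.5,130+(v+.5)/5-.5,z)
S=lambda u,v,z: pt(s,260+(u+.5)/5-.5,130+(v+.5)/5-.5,z)
# cover plate corners: local x -110..105? plate 215 from hinge (ball 255-40=215 edge)
tc=[T(*p,.068) for p in [(241,73),(618,140),(557,462),(175,390)]]
sc=[S(*p,.068) for p in [(602,408),(288,568),(80,375),(380,238)]]
print('ball',T(350,489,.065),S(200,271,.065))
for c in (tc,sc):
    c=np.array(c)[:,:2]; print(c.round(3), c.mean(0))
# fit
loc=np.array([[105,125],[105,-125],[-110,-125],[-110,125]])/1000
for n,c in (('top',np.array(tc)[:,:2]),('scene',np.array(sc)[:,:2])):
    f=lambda p:(np.array([p[0],p[1]])+loc@np.array([[np.cos(p[2]),np.sin(p[2])],[-np.sin(p[2]),np.cos(p[2])]])-c).ravel()
    o=least_squares(f,[.6,.15,0]); print(n,o.x,np.sqrt(o.cost*2/8))
    p=o.x; cs=np.array([np.cos(p[2]),np.sin(p[2])]); print(' ball',p[:2]-.15*cs,'hinge',p[:2]+.105*cs)
E
```

```text
ball [0.47303931 0.17625504 0.065     ] [0.47478825 0.18064414 0.065     ]
[[0.743 0.255]
 [0.701 0.011]
 [0.491 0.047]
 [0.534 0.288]] [0.61719107 0.15038245]
[[0.747 0.256]
 [0.705 0.013]
 [0.499 0.045]
 [0.537 0.292]] [0.62224569 0.15163075]
top [ 0.619655    0.14995928 -0.17008586] 0.0020540375486588327
 ball [0.47181946 0.17534933] hinge [0.72313987 0.13218625]
scene [ 0.62471235  0.15122385 -0.16348806] 0.0018006199783731046
 ball [0.47671252 0.17563796] hinge [0.72831224 0.13413397]
```

```bash
python3 - <<'E'
from h import *
print(rel((.45,.18,.25),down(1.40)), load('w6')['camera_matrix'])
E
```

```text
(array([330.2, -14.6, 352.9]), array([-0.004, -0.509,  0.001])) [[334.59659418   0.         275.37972966]
 [  0.         334.59659418 209.37586411]
 [  0.           0.           1.        ]]
```

Request:
step_arm(steps=[[[330,-15,353,0,-0.51,0,0.6],[330,-15,353,0,-0.51,0,0.6],[330,-15,353,0,-0.51,0,0.6],[330,-15,353,0,-0.51,0,0.6],[330,-15,353,0,-0.51,0,0.6]]])

```text
clock: 6.45
eef_pos: [0.4811, -0.0498, 0.2417]
tcp_rot: [-1.566, -0.001, 1.402]
ft_force: [1.0, 0.4, 0.6]
finger_gap: 0.6
```

```bash
python3 - <<'E'
from h import *
print(rel((.45,.18,.25),down(1.40)))
E
```

```text
(array([221.4,  -7.9,  69.3]), array([-0.004,  0.002,  0.001]))
```

Request:
step_arm(steps=[[[221,-8,69,0,0,0,0.6],[221,-8,69,0,0,0,0.6],[221,-8,69,0,0,0,0.6],[221,-8,69,0,0,0,0.6],[221,-8,69,0,0,0,0.6]]])

```text
clock: 6.95
eef_pos: [0.45, 0.1801, 0.2499]
tcp_rot: [-1.567, 0.001, 1.404]
ft_force: [0.2, 0.1, -0.1]
finger_gap: 0.599
```

Request:
step_arm(steps=[[[0,0,0,0,0,0,0.6]]])

```text
clock: 7.05
eef_pos: [0.4501, 0.1807, 0.2499]
tcp_rot: [-1.567, 0.001, 1.407]
ft_force: [0.2, -0.8, -0.1]
finger_gap: 0.6
```

```bash
python3 - <<'E'
from h import *
c=snap('wrist','w7'); s=c['s'];print(s['eef_pos'],s['tcp_rot'],s['q'],abs(s['qd']).max())
E
```

```text
[0.45008645 0.18069007 0.24987881] [-1.56660358e+00  7.59706130e-04  1.40729238e+00] [ 2.15525400e-01  1.36874821e-01 -1.34675740e-01  1.30342204e+00
  8.45612329e-04  3.79029172e-01] 0.06876862895311198
```

View pics/w7.png

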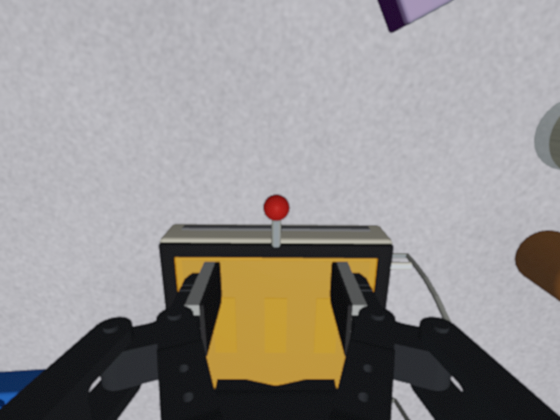

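The ball is at pixel (276.5,208), and the cover's front edge is level in the image, so the yaw matches. Next I'll view the clip from over the cover.

```bash
python3 - <<'E'
from h import *
c=load('w7'); g=c['img'].astype(int); m=(g[:,:,0]>g[:,:,1]+70)&(g[:,:,0]>g[:,:,2]+70)&(np.arange(420)[:,None]<225)
ys,xs=np.nonzero(m); print(xs.mean(),ys.mean(),len(xs),xs.min(),xs.max(),ys.min(),ys.max()); print(pt(c,xs.mean(),ys.mean(),.065))
a,b=pt(c,161,243,.068),pt(c,392,243,.068); print(a,b,np.arctan2(*(b-a)[[1,0]]))
print(rel((.60,.17,.31),down(1.40)))
E
```

```text
276.0 207.5 468 264 288 196 219
[0.47400834 0.17710326 0.065     ]
[0.49219095 0.05082905 0.068     ] [0.5317762  0.29180103 0.068     ] 1.4079773106261202
(array([  15.6,  -60.7, -148.7]), array([-0.004,  0.006, -0.002]))
```

Request:
step_arm(steps=[[[5,-20,-40,0,0,0,0.6],[10,-40,-90,0,0,0,0.6],[15,-60,-130,0,0,0,0.6],[15,-60,-149,0,0,0,0.6],[15,-60,-149,0,0,0,0.6]]])

```text
clock: 7.6
eef_pos: [0.6042, 0.1649, 0.3093]
tcp_rot: [-1.568, 0.001, 1.398]
ft_force: [0.5, -0.6, -0.3]
finger_gap: 0.599
```

```bash
python3 - <<'E'
from h import *
c=snap('wrist','w8'); s=c['s'];print(s['eef_pos'],s['tcp_rot'],s['q'],abs(s['qd']).max())
E
```

```text
[0.60417333 0.1648707  0.30929656] [-1.56842723e+00  1.38773369e-03  1.39832849e+00] [ 1.38596781e-01  4.19862280e-01  3.89953208e-01  1.54356740e+00
 -5.96016342e-04  3.11067057e-01] 0.08454308403559975
```

View pics/w8.png

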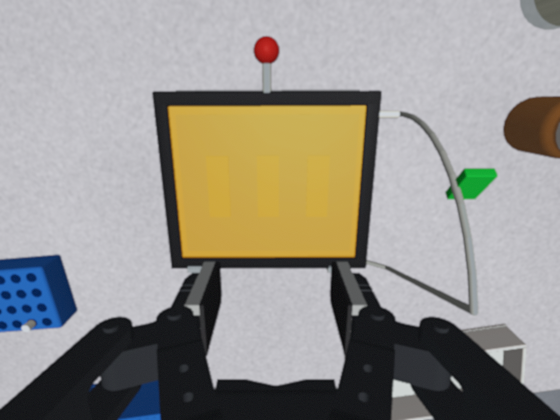

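The clip shows at (471,184), and the closed pin and cover edge are also visible. I'll get the clip's angle from depth in the viewer frame.

```bash
python3 - <<'E'
from h import *
yaw=-.165; 
c=load('w8'); crop(c,370,90,540,230,4.5,'w8c')
a,b=pt(c,154,92,.068),pt(c,380,92,.068); d,e=pt(c,366,267,.068),pt(c,172,267,.068)
print(a,b,d,e,np.arctan2(*(b-a)[[1,0]])-np.pi/2,np.arctan2(*(d-e)[[1,0]])-np.pi/2)
print('ball',pt(c,266,50,.065))
ball=np.array([.474,.177]); ex=np.array([np.cos(yaw),np.sin(yaw)]); ey=np.array([-ex[1],ex[0]])
h=ball+.255*ex
for tag in ('w8','t0','s0'):
    c=load(tag); g=c['img'].astype(int); m=(g[:,:,1]>g[:,:,0]+60)&(g[:,:,1]>g[:,:,2]+60)
    if tag=='w8': m[:, :400]=0
    if tag=='t0': m[:,300:]=0
    if tag=='s0': m[:,:340]=0; m[200:]=0
    ys,xs=np.nonzero(m&(c['depth']>0)); print(tag,len(xs),xs.mean(),ys.mean(),c['camera_matrix'][0,0])
    P=np.array([pt(c,u,v) for u,v in zip(xs,ys)])
    L=np.c_[-(P[:,:2]-h)@ex,(P[:,:2]-h)@ey,P[:,2]-.065]
    ok=(abs(L[:,1]-.152)<.03); L=L[ok]
    if len(L)==0: print('none'); continue
    th=np.arctan2(L[:,2],L[:,0]); ra=np.hypot(L[:,2],L[:,0])
    print(np.median(L,0),'theta',np.median(th),np.percentile(th,[5,95]),'r',np.percentile(ra,[5,50,95]),'y',np.percentile(L[:,1],[5,95]))
    # ray-plane y=.152 at blob centre
    A,o=cam2world(c); K=c['camera_matrix']; u,v=xs.mean(),ys.mean()
    dd=A@np.array([(u-K[0,2])/K[0,0],(v-K[1,2])/K[1,1],1]); 
    k=(.152-(o[:2]-h)@ey)/(dd[:2]@ey); X=o+k*dd; l=[-(X[:2]-h)@ex,X[2]-.065]; print(' plane',l,np.arctan2(l[1],l[0]),np.hypot(*l))
E
```

```text
[0.49359445 0.04966433 0.068     ] [0.53575241 0.29151635 0.068     ] [0.74454231 0.25764902 0.068     ] [0.70216414 0.01268176 0.068     ] -0.1725790021043001 -0.17129982888959705
ball [0.47323508 0.17708096 0.065     ]
w8 819 474.61172161172163 181.92796092796092 334.59659418157315
[0.14513675 0.1634642  0.13764248] theta 0.7599981936036525 [0.73339772 0.76489746] r [0.17838397 0.19996223 0.2077849 ] y [0.15207378 0.17314338]
 plane [np.float64(0.14835095207912719), np.float64(0.15385711886907272)] 0.8036159350707582 0.2137288422498832
t0 51 176.01960784313727 172.37254901960785 439.33372217798586
[0.14420607 0.16315962 0.13448402] theta 0.7514757672531499 [0.73438631 0.76455361] r [0.1789969  0.19900073 0.20913367] y [0.15434353 0.1717344 ]
 plane [np.float64(0.15248792622558036), np.float64(0.1726311547972092)] 0.8472755338439771 0.23033472002977762
s0 50 364.18 151.64 433.1677372595029
[0.13765019 0.1635631  0.13396873] theta 0.7705351178471015 [0.74412732 0.7959827 ] r [0.17515444 0.1934447  0.20373969] y [0.15272506 0.17316403]
 plane [np.float64(0.12665446413092546), np.float64(0.1418371018212055)] 0.8418859179036895 0.19015550672365736
```

View pics/w8c.png

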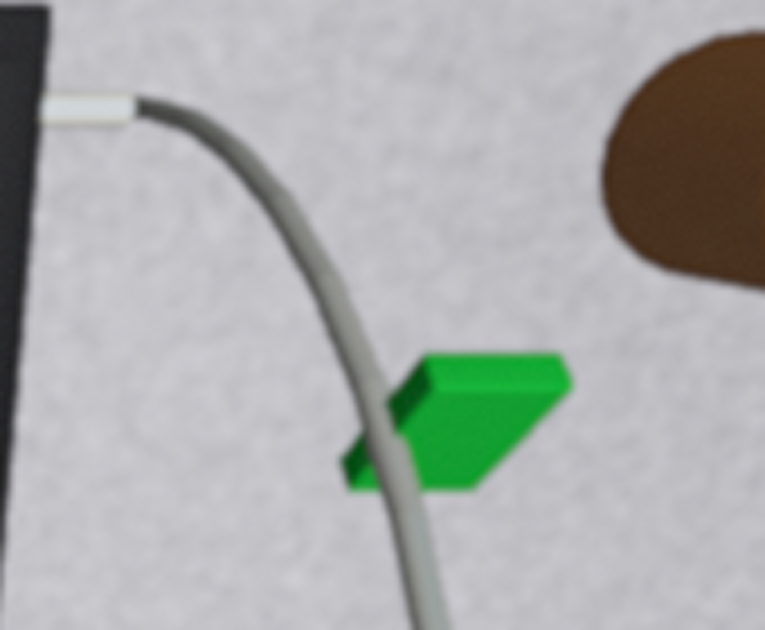

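```bash
python3 - <<'E'
from h import *
print(rel((.474,.177,.14),down(1.405)))
c=load('w8'); ball=np.array([.474,.177]); yaw=-.165;ex=np.array([np.cos(yaw),np.sin(yaw)]); h=ball+.255*ex
for u,v in [(465,190),(470,188),(475,185),(480,182)]:
    P=pt(c,u,v); print(P,np.arctan2(P[2]-.065,-(P[:2]-h)@ex))
E
```

```text
(array([-10.2, 169.9, 127.7]), array([-0.004, -0.006, -0.002]))
[0.61735555 0.31494483 0.19558468] 0.7641726637969009
[0.61621363 0.31859121 0.19603776] 0.7596177393472794
[0.61264834 0.31960788 0.20113557] 0.7655197519565291
[0.6104813  0.32267444 0.20235338] 0.7607404553002974
```

Request:
step_arm(steps=[[[-3,30,40,0,0,0,0.6],[-6,65,80,0,0,0,0.6],[-10,105,115,0,0,0,0.6],[-10,145,128,0,0,0,0.6],[-10,170,128,0,0,0,0.6]]])

```text
clock: 8.15
eef_pos: [0.4661, 0.178, 0.1381]
tcp_rot: [-1.563, 0.003, 1.403]
ft_force: [-0.3, 0.4, 1.2]
finger_gap: 0.6
```

Request:
step_arm(steps=[[[0,0,0,0,0,0,0.6],[0,0,0,0,0,0,0.6]]])

```text
clock: 8.35
eef_pos: [0.4728, 0.1786, 0.1423]
tcp_rot: [-1.57, 0.0, 1.402]
ft_force: [-0.0, 0.3, 0.6]
finger_gap: 0.598
```

```bash
python3 - <<'E'
from h import *
c=snap('wrist','w9');print(c['s']['eef_pos'],rel((.474,.177,.045),down(1.405)))
E
```

```text
[0.47283885 0.17859746 0.14234238] (array([-1.9, 98.4,  0.1]), array([ 0.001, -0.003,  0.001]))
```

View pics/w9.png

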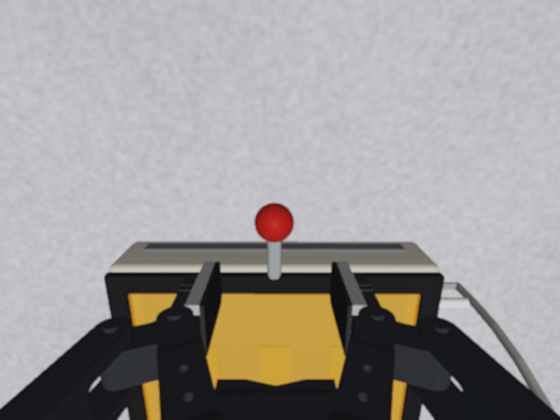

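```bash
python3 - <<'E'
from h import *
c=load('w9');print(pt(c,274,222.5,.065), rel(pt(c,274,222.5,.045),down(1.405)))
E
```

```text
[0.47415377 0.17731601 0.065     ] (array([-1.7, 98.4, -7.4]), array([ 0.001, -0.003,  0.001]))
```

Request:
step_arm(steps=[[[-1.5,30,0,0,0,0,0.6],[-1.5,60,0,0,0,0,0.6],[-1.5,85,0,0,0,0,0.6],[-1.5,97,0,0,0,0,0.6],[-1.5,97,0,0,0,0,0.6]]])

```text
clock: 8.9
eef_pos: [0.4737, 0.1773, 0.0448]
tcp_rot: [-1.57, 0.0, 1.402]
ft_force: [-0.2, 0.1, -0.0]
finger_gap: 0.6
```

Request:
step_arm(steps=[[[0,0,0,0,0,0,0.6],[0,0,0,0,0,0,0]]])

```text
clock: 9.1
eef_pos: [0.4752, 0.1778, 0.0467]
tcp_rot: [-1.574, -0.001, 1.402]
ft_force: [0.4, -0.8, -0.0]
finger_gap: 0.446
```

Request:
step_arm(steps=[[[0,0,0,0,0,0,0],[0,0,0,0,0,0,0],[0,0,0,0,0,0,0],[0,0,0,0,0,0,0]]])

```text
clock: 9.5
eef_pos: [0.4749, 0.1771, 0.0469]
tcp_rot: [-1.574, 0.0, 1.402]
ft_force: [-1.6, -2.5, 6.5]
finger_gap: 0.297
```

```bash
python3 - <<'E'
from h import *
c=snap('wrist','w10');print(c['s']['eef_pos'],c['s']['ft_force'],c['s']['ft_torque'],c['s']['q'])
E
```

```text
[0.4748954  0.17709482 0.04687915] [-1.56685138 -2.50092759  6.52120409] [-0.699743    0.15542305  0.04486815] [ 0.19937713  0.31707381 -0.43241538  0.81846178 -0.00156775  0.36845344]
```

View pics/w10.png

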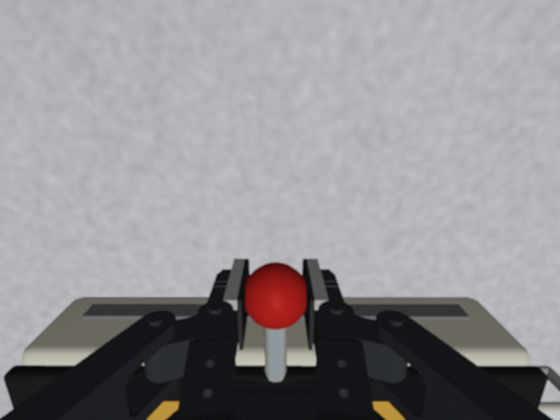

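The ball is held at gap 0.297, between the pads. Lifting along the arc.

Request:
step_arm(steps=[[[0,-12.7,-0.3,0,0,0,0],[0,-28,-1.5,0,0,0,0],[0,-43.1,-3.7,0,0,0,0],[0,-58.1,-6.7,0,0,0,0],[0,-72.9,-10.7,0,0,0,0]]])

```text
clock: 10.05
eef_pos: [0.4854, 0.1752, 0.1193]
tcp_rot: [-1.574, 0.0, 1.402]
ft_force: [4.2, -2.6, -4.6]
finger_gap: 0.293
```

```bash
python3 - <<'E'
from h import *
s=r.sense();print(s['eef_pos'],s['tcp_rot'],s['ft_force'],s['ft_torque'],s['finger_gap'])
for t in (.35,.41,.47,.53,.59,.65,.69): print(t,-255*(np.sin(t)-np.sin(.29)),255*(np.cos(t)-np.cos(.29)))
E
```

```text
[0.48543838 0.17523681 0.11932834] [-1.57360883e+00  3.85301601e-04  1.40158969e+00] [ 4.20301877 -2.62874349 -4.58505063] [-0.47148085 -0.67157486 -0.05171426] 0.2926352155620415
0.35 -14.52112349940703 -4.812146479656166
0.41 -28.727561234294775 -10.486378437503477
0.47 -42.56818536992935 -17.002274765928895
0.53 -55.99318460550291 -24.33638527447372
0.59 -68.9542434410268 -32.462315085196074
0.65 -81.40471606095703 -41.35081962572853
0.69 -89.39916406486874 -47.68445443147559
```

Request:
step_arm(steps=[[[0,-14.5,-4.8,0,0,0,0],[0,-28.7,-10.5,0,0,0,0],[0,-42.6,-17,0,0,0,0],[0,-56,-24.3,0,0,0,0],[0,-69,-32.5,0,0,0,0]]])

```text
clock: 10.55
eef_pos: [0.5173, 0.1698, 0.1879]
tcp_rot: [-1.573, 0.0, 1.402]
ft_force: [7.5, -2.2, -8.3]
finger_gap: 0.293
```

Request:
step_arm(steps=[[[0,-6,-4.2,0,0,0,0],[0,-12.4,-8.9,0,0,0,0],[0,-20.4,-15.2,0,0,0,0],[0,-20.4,-15.2,0,0,0,0]]])

```text
clock: 10.95
eef_pos: [0.5331, 0.1671, 0.2078]
tcp_rot: [-1.574, 0.0, 1.401]
ft_force: [6.4, -2.5, -7.8]
finger_gap: 0.291
```

```bash
python3 - <<'E'
from h import *
c=snap('wrist','w11');s=c['s'];snap('scene','s11');snap('top','t11');print(s['eef_pos'],s['tcp_rot'],s['ft_force'],s['ft_torque'],s['finger_gap'])
c=load('s11'); crop(c,300,110,410,220,5,'s11c')
c=load('t11'); crop(c,150,130,290,240,5,'t11c')
E
```

```text
[0.53311522 0.16711738 0.20779224] [-1.57377499e+00  3.28114008e-04  1.40142672e+00] [ 6.37465369 -2.4919716  -7.81752455] [-0.47366484 -1.07947637  0.21585874] 0.2912377075278365
```

View pics/w11.png

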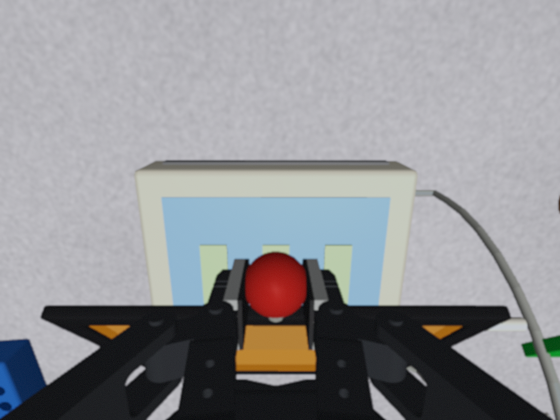

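View pics/s11c.png

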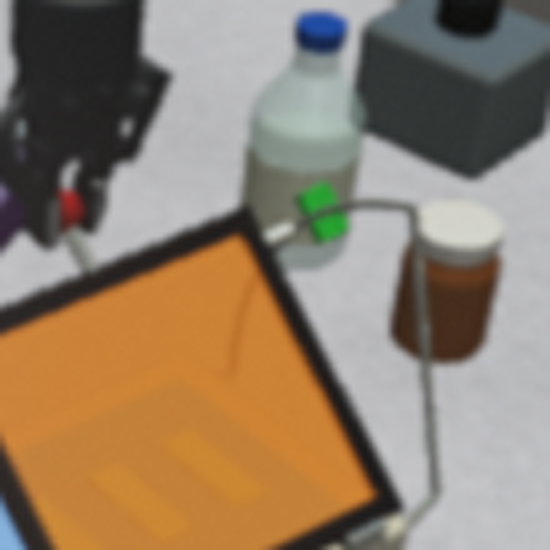

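View pics/t11c.png

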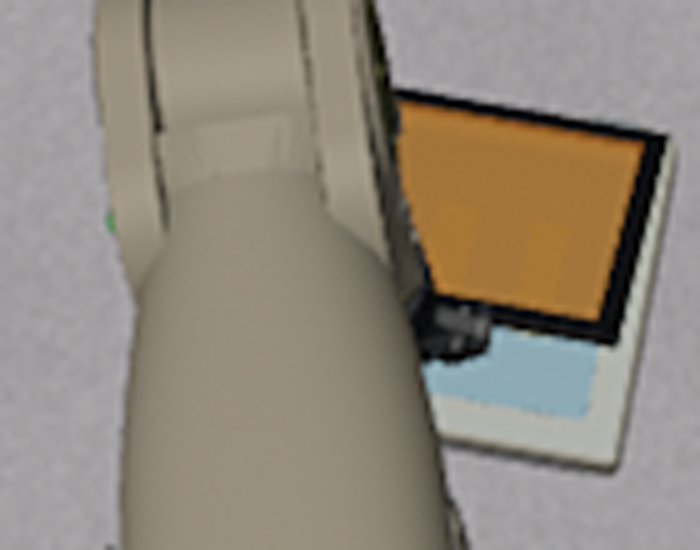

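The wrist image shows the white pin at about (512,325) and the green clip at about (540,347), with the pin still slightly below. I'll compare their angles.

```bash
python3 - <<'E'
from h import *
yaw=-.165; ball=np.array([.4742,.1773]); ex=np.array([np.cos(yaw),np.sin(yaw)]); ey=np.array([-ex[1],ex[0]]); h=ball+.255*ex
c=load('w11'); crop(c,450,270,560,380,6,'w11c')
def L(P): return -(P[:2]-h)@ex,(P[:2]-h)@ey,P[2]-.065
g=c['img'].astype(int); m=(g[:,:,1]>g[:,:,0]+60)&(g[:,:,1]>g[:,:,2]+60)
for n,mm in (('clip',m),('pin',(g.min(2)>195)&(np.abs(np.arange(420)[:,None]-325)<15)&(np.arange(560)[None]>490))):
    ys,xs=np.nonzero(mm); l=np.array([L(pt(c,u,v)) for u,v in zip(xs,ys) if c['depth'][v,u]>0])
    l=l[(np.hypot(l[:,0],l[:,2])<.25)&(l[:,2]>.05)]
    th=np.arctan2(l[:,2],l[:,0]); print(n,len(l),np.median(l,0),np.percentile(th,[5,25,50,75,95]),np.percentile(np.hypot(l[:,0],l[:,2]),[5,50,95]),np.percentile(l[:,1],[5,95]))
s=load('s11'); g=s['img'].astype(int); 
for (u0,v0,f,mm) in ((300,110,5,None),):
    m=(g[:,:,1]>g[:,:,0]+60)&(g[:,:,1]>g[:,:,2]+60); m[:,:340]=0;m[200:]=0
    ys,xs=np.nonzero(m); l=np.array([L(pt(s,u,v)) for u,v in zip(xs,ys)]); th=np.arctan2(l[:,2],l[:,0]);print('scene clip',np.median(l,0),np.median(th))
    for u,v in [(355,156.5),(356,156),(357,156),(354,157)]: p=L(pt(s,u,v)); print('pin',p,np.arctan2(p[2],p[0]))
E
```

```text
clip 79 [0.14083146 0.15209606 0.13376014] [0.75503376 0.75726248 0.75969133 0.76086901 0.76197789] [0.17991185 0.19436261 0.20190932] [0.15111394 0.16160483]
pin 168 [0.14964775 0.13634105 0.12254485] [0.67962928 0.68265502 0.68696472 0.68992291 0.69240158] [0.19175789 0.19350357 0.19473113] [0.12780596 0.14400236]
scene clip [0.13887277 0.16189941 0.13182443] 0.7670133635205034
pin (np.float64(0.14725398913777155), np.float64(0.13582321420772242), np.float64(0.11854849606964418)) 0.6778195238582099
pin (np.float64(0.14644461552560192), np.float64(0.13913647596895864), np.float64(0.11960869701209792)) 0.6848714702003791
pin (np.float64(0.1452049054644562), np.float64(0.14231488428522646), np.float64(0.11907334129925878)) 0.6868395518666197
pin (np.float64(0.14253433122769904), np.float64(0.12668333654059474), np.float64(0.12281044436477301)) 0.7112015665038887
```

View pics/w11c.png

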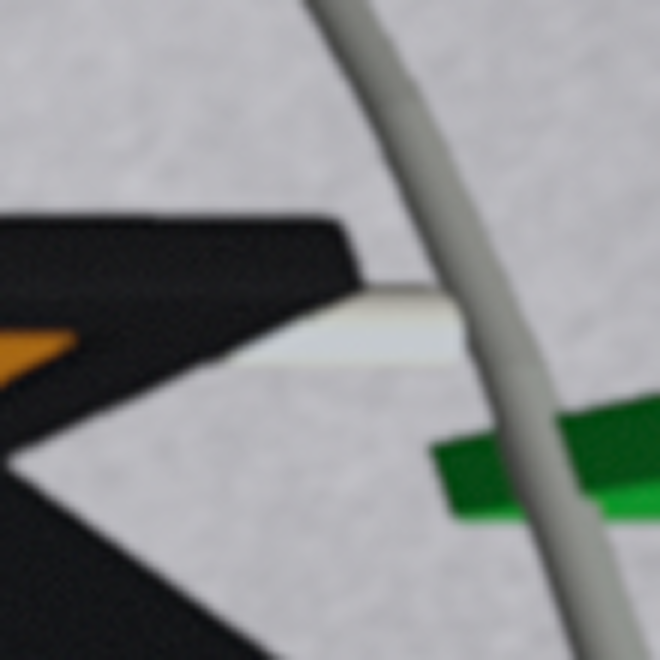

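```bash
python3 - <<'E'
from h import *
yaw=-.165; ball=np.array([.4742,.1773]); ex=np.array([np.cos(yaw),np.sin(yaw)]); ey=np.array([-ex[1],ex[0]]); h=ball+.255*ex
c=load('w11')
for u in (526,529,549,554):
  for v in range(336,359):
    g=c['img'][v,u].astype(int)
    P=pt(c,u,v); x,y,z=-(P[:2]-h)@ex,(P[:2]-h)@ey,P[2]-.065
    if g[1]>g[0]+25 and np.hypot(x,z)<.25: print(u,v,g,round(np.arctan2(z,x),4),round(np.hypot(x,z),4),round(y,4))
E
```

```text
526 343 [59 91 66] 0.7214 0.1789 0.1518
526 344 [13 72 22] 0.7246 0.1789 0.1516
526 345 [ 0 71 14] 0.7276 0.1786 0.1515
526 346 [ 7 73 21] 0.731 0.1789 0.1511
526 347 [ 2 72 18] 0.733 0.1774 0.152
526 348 [ 3 72 18] 0.7367 0.1781 0.1513
526 349 [ 6 73 21] 0.7385 0.176 0.1526
526 350 [ 0 71 14] 0.7421 0.1765 0.152
526 351 [ 1 71 17] 0.7463 0.1784 0.1505
526 352 [ 5 71 18] 0.7493 0.1781 0.1505
526 353 [ 1 69 15] 0.7519 0.177 0.151
526 354 [11 74 23] 0.7537 0.1744 0.1526
526 355 [48 99 57] 0.757 0.1745 0.1523
526 356 [106 139 114] 0.7602 0.1746 0.152
529 343 [24 73 31] 0.7237 0.1816 0.1517
529 344 [ 0 70 14] 0.727 0.1819 0.1513
529 345 [ 3 73 19] 0.73 0.1818 0.1511
529 346 [ 4 72 19] 0.732 0.1803 0.152
529 347 [ 6 73 20] 0.7354 0.1807 0.1515
529 348 [ 8 73 21] 0.7373 0.1789 0.1525
529 349 [ 6 73 20] 0.741 0.1798 0.1517
529 350 [ 8 73 20] 0.745 0.1813 0.1505
529 351 [ 3 72 19] 0.7474 0.1801 0.1511
529 352 [ 9 73 21] 0.7499 0.1792 0.1515
529 353 [ 4 72 20] 0.7527 0.1786 0.1517
529 354 [ 6 83 21] 0.7559 0.1789 0.1513
529 355 [ 29 111  42] 0.7584 0.1775 0.1521
529 356 [ 81 142  93] 0.7616 0
[... 898 characters left out ...]
9
554 341 [ 8 74 21] 0.7342 0.2027 0.1507
554 342 [10 75 23] 0.7361 0.2018 0.1513
554 343 [ 5 73 20] 0.7383 0.2014 0.1514
554 344 [ 4 73 20] 0.7409 0.2014 0.1511
554 345 [ 8 75 21] 0.7432 0.2011 0.1512
554 346 [ 6 74 18] 0.7454 0.2006 0.1513
554 347 [ 8 74 20] 0.7482 0.2009 0.1509
554 348 [ 5 73 21] 0.75 0.1996 0.1517
554 349 [ 6 76 20] 0.7524 0.1994 0.1517
554 350 [10 91 26] 0.7554 0.2004 0.1507
554 351 [  9 117  32] 0.7573 0.1991 0.1514
554 352 [ 12 138  40] 0.7593 0.1979 0.1522
554 353 [ 12 147  44] 0.7603 0.1941 0.1549
554 354 [ 15 148  43] 0.7611 0.1899 0.1579
554 355 [ 31 148  51] 0.7622 0.1857 0.1608
554 356 [ 82 154  94] 0.7621 0.1783 0.1663
554 357 [142 169 150] -2.145 0.0764 0.3575
```

Clip centre is about 0.7405 rad and the pin about 0.684. Raise by 0.055 rad and measure again.

Request:
step_arm(steps=[[[0,-5.4,-4.6,0,0,0,0],[0,-10.6,-9.2,0,0,0,0],[0,-10.6,-9.2,0,0,0,0],[0,-10.6,-9.2,0,0,0,0]]])

```text
clock: 11.5
eef_pos: [0.5411, 0.1657, 0.2172]
tcp_rot: [-1.571, 0.001, 1.402]
ft_force: [5.8, -1.7, -8.6]
finger_gap: 0.29
```

```bash
cat > meas.py <<'E'
from h import *
import sys
tag=sys.argv[1]
yaw=-.165; ball=np.array([.4742,.1773]); ex=np.array([np.cos(yaw),np.sin(yaw)]); ey=np.array([-ex[1],ex[0]]); h=ball+.255*ex
c=snap('wrist',tag); s=c['s']; print(s['eef_pos'],s['tcp_rot'],s['ft_force'],s['finger_gap'])
print('FK',np.arcsin((s['eef_pos'][2]-.0469)/.255), np.arccos(1-(np.array(s['eef_pos'][:2])-[.4749,.1771])@ex/.255))
crop(c,450,270,560,380,6,tag+'c'); snap('scene',tag+'s'); crop(load(tag+'s'),330,130,390,180,10,tag+'sc')
g=c['img'].astype(int); V,U=np.mgrid[0:420,0:560]
for n,m in (('clip',(g[:,:,1]>g[:,:,0]+50)&(g[:,:,1]>g[:,:,2]+45)),('pin',(g.min(2)>150))):
    m=m&(U>480)&(V>290)&(V<390); ys,xs=np.nonzero(m)
    P=np.array([pt(c,u,v) for u,v in zip(xs,ys)]); l=np.c_[-(P[:,:2]-h)@ex,(P[:,:2]-h)@ey,P[:,2]-.065]
    rr=np.hypot(l[:,0],l[:,2]); k=(rr>.17)&(rr<.21)&(l[:,2]>.08)
    k&= (abs(l[:,1]-.1515)<.0025) if n=='clip' else (l[:,1]<.1495)&(l[:,1]>.128)&(rr>.187)
    th=np.arctan2(l[:,2],l[:,0])[k]; print(n,k.sum(),np.percentile(th,[1,5,50,95,99]).round(4),'mid',(np.percentile(th,1)+np.percentile(th,99))/2, np.median(rr[k]))
E
python3 meas.py w12
```

```text
[0.54106051 0.16566376 0.21718282] [-1.57148423e+00  7.40588928e-04  1.40151200e+00] [ 5.83140787 -1.71460417 -8.58379916] 0.29044746946652417
FK 0.7312166520838751 0.7426125366341914
clip 386 [0.7254 0.7278 0.7458 0.76   0.7622] mid 0.7437889004082312 0.20059615553081728
pin 286 [0.7132 0.7163 0.7319 0.741  0.7418] mid 0.7275085938053958 0.19365356187023072
```

View pics/w12c.png

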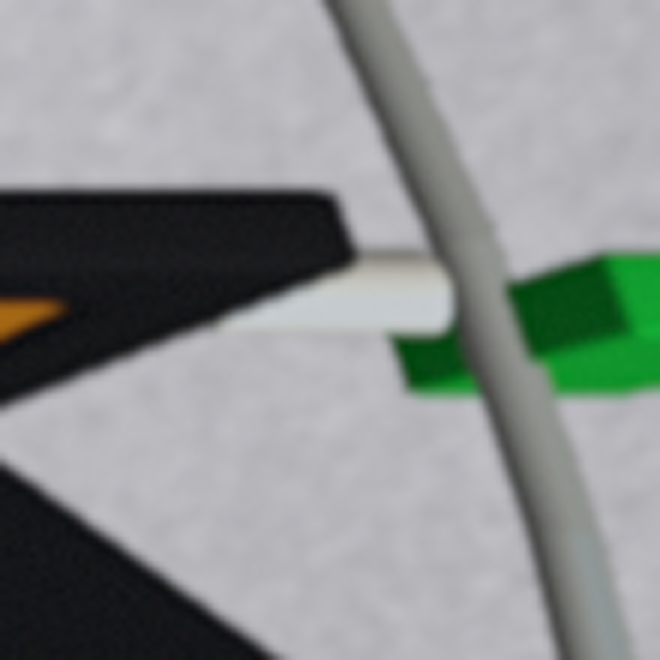

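View pics/w12sc.png

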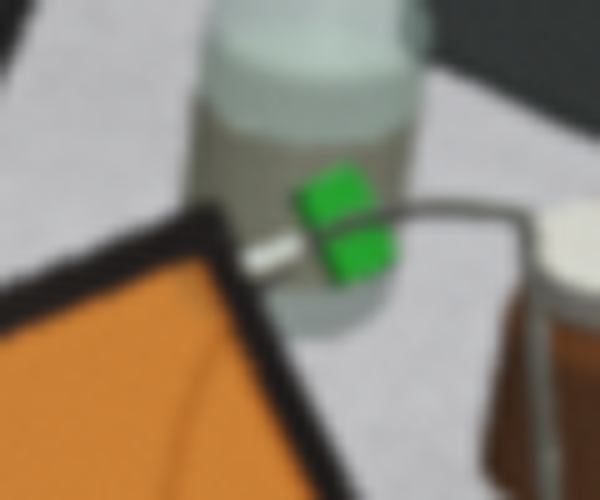

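Request:
step_arm(steps=[[[0,-2.3,-2.1,0,0,0,0],[0,-2.3,-2.1,0,0,0,0],[0,-2.3,-2.1,0,0,0,0],[0,-2.3,-2.1,0,0,0,0]]])

```text
clock: 12.0
eef_pos: [0.5429, 0.1654, 0.2193]
tcp_rot: [-1.571, 0.001, 1.402]
ft_force: [6.5, -2.0, -7.5]
finger_gap: 0.291
```

```bash
python3 meas.py w13
```

```text
[0.54286854 0.16539308 0.2192506 ] [-1.57102593e+00  8.23387116e-04  1.40168590e+00] [ 6.45624288 -2.00566245 -7.45829041] 0.2909868732110956
FK 0.7421644399287897 0.7531529499806064
clip 351 [0.7262 0.7282 0.7474 0.7603 0.7628] mid 0.7444702470531561 0.20153184073399869
pin 261 [0.7239 0.726  0.7418 0.7515 0.7523] mid 0.7381072755092406 0.19381795911041283
```

View pics/w13c.png

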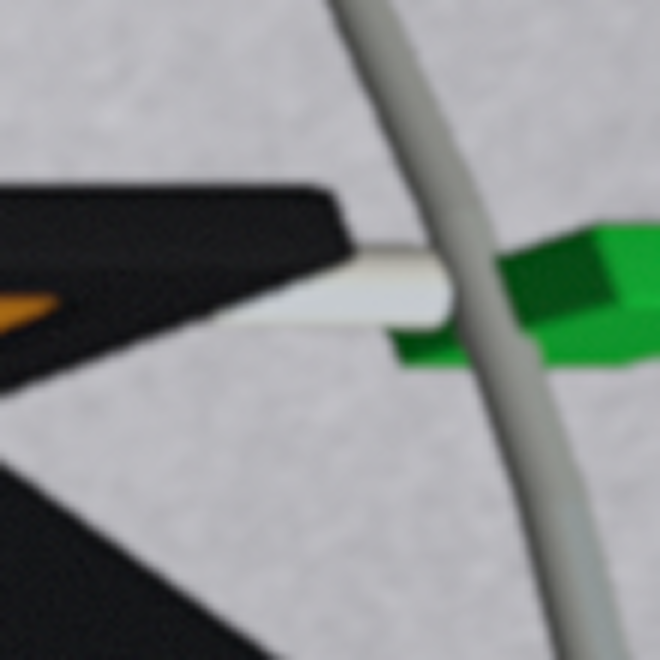

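View pics/w13sc.png

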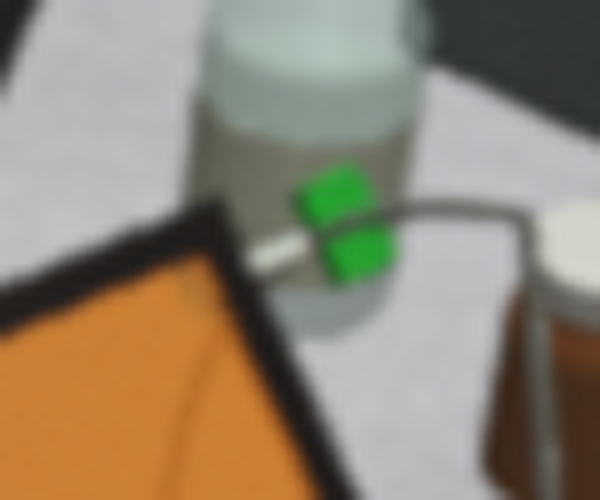

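The pin sits at the clip's middle, with a difference of 5 mrad or less. Final check: hold for drift and look at the knob.

Request:
step_arm(steps=[[[0,-0.4,-0.3,0,0,0,0],[0,-0.4,-0.3,0,0,0,0],[0,-0.4,-0.3,0,0,0,0],[0,-0.4,-0.3,0,0,0,0],[0,-0.4,-0.3,0,0,0,0]]])

```text
clock: 12.6
eef_pos: [0.5432, 0.1653, 0.2196]
tcp_rot: [-1.571, 0.001, 1.402]
ft_force: [6.1, -1.4, -8.7]
finger_gap: 0.294
```

Request:
step_arm(steps=[[[0,0,0,0,0,0,0],[0,0,0,0,0,0,0],[0,0,0,0,0,0,0],[0,0,0,0,0,0,0],[0,0,0,0,0,0,0]]])

```text
clock: 13.1
eef_pos: [0.5432, 0.1653, 0.2196]
tcp_rot: [-1.571, 0.001, 1.402]
ft_force: [5.7, -1.8, -8.4]
finger_gap: 0.291
```

```bash
python3 meas.py w14; python3 -c "
from h import *
c=snap('top','t14'); crop(c,340,170,420,255,7,'t14k')"
```

```text
[0.54317348 0.16532063 0.21959805] [-1.57098271e+00  8.43032228e-04  1.40167483e+00] [ 5.70443185 -1.82109422 -8.37138254] 0.2906727338475548
FK 0.744014783364633 0.7549442085800648
clip 347 [0.726  0.728  0.747  0.7607 0.7624] mid 0.7442364882042984 0.20152042048237467
pin 265 [0.7263 0.7288 0.7442 0.7538 0.7543] mid 0.7403034402211456 0.19367366118804782
```

View pics/t14k.png

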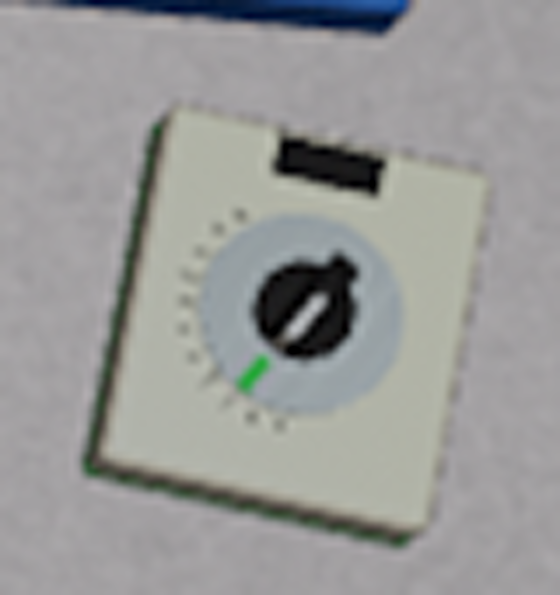

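View pics/w14.png

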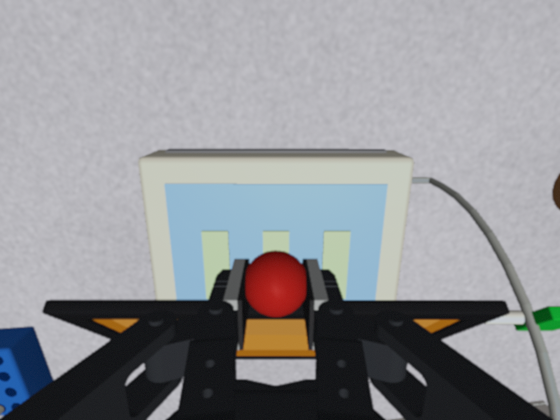

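The knob points at the mark, the pin is level with the clip, and the hold isn't drifting. Handing in.

```bash
python3 -c "
from bench import job
print(job.close_job())"
```

```text
the job is handed in; nothing more can be done
None
```

With the cover still shut, I turned the lamp knob about 60° counterclockwise, including a roughly 1.3° turn back after a small overshoot. I released it and then lifted the cover by its red ball. I handed in at about 13 s with the gripper still holding the cover.

**Knob:** the wrist picture after release shows the pointer and the green mark on the same line, within about half a degree. The last top picture agrees.

**Cover:** the readings put the pin and clip within a few mrad of each other:

| Source | Angle (rad) |
|---|---|
| Pin centre, wrist depth | about 0.740 |
| Clip centre, wrist depth | 0.741 to 0.744 |
| Cover, from height of gripped ball | 0.744 |
| Cover, from horizontal travel of ball | 0.755 |

The horizontal-travel figure disagrees with the rest by about 0.01 rad. I relied on the pin and clip compared directly in the same picture. The hold showed no drift over the last 0.5 s. I planned the path to stay clear of the other things on the bench, but did not check each of them in a last picture.

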